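# Hold the slide box over its compartment in the carrying case

### The arm

A 6-joint arm with a two-finger parallel gripper is mounted at the origin on a cart in front of the work surface, level with it; the furniture and walls round the work are solid. World frame = base frame: x ahead of the robot, y to its left, z up, the work surface at z = 0. Lengths are in m, angles in rad, forces in N, time in s.
With the tool pointing down it reaches from about 0.35 to 0.875 m from the base axis. Payload 4.2 kg.
Tool frame: the origin (TCP) lies midway between the tips of the shut fingers; the grasp point (between the pads) lies 19 mm behind it; z points along the fingers, y is the line along which they close (so a half turn about z gives the same grasp; the last joint's range is limited). The gripper opens to 85 mm and grips with 20 to 120 N. Pads are 22 mm wide; open, the fingers measure 114 mm over their backs; the gripper's body (76 mm by 85 mm) begins 54 mm behind the grasp point. The pads swing forward as they close: fully open they stand 13 mm farther back than shut.
Start: joints at [-0.932, 0.385, 0.008, 0, -1.194, -0.259], TCP at [0.232, -0.58, 0.231] pointing down, gripper open.
Joint ranges: [-3.14, 3.14], [-1.21, 2.06], [-1.07, 1.41], [-3.16, 2.05], [-2.99, -0.16], [-3.1, 3.1]. Speed limits (rad/s): [2.79, 2.79, 3.14, 3.14, 3.14, 3.14].

### API

Orientations are given as a unit quaternion [x, y, z, w].
In Python, from plant import robot, eyes gives the robot as it stands. The module is installed in compiled form; this text tells all that it offers.
- The arm moves only by the shell command python3 -m handwheel 'ROWS' [OPENING]. ROWS is JSON, a list of rows, each a list of 2 entries, a list of its own where there are three numbers: the shift along the tool's x, y, z in units of 30 mm (1.0 is 30 mm), then the turn, a rotation vector about the tool's x, y, z in units of 5 degrees (1.0 is 5 degrees). In form: [[[tx, ty, tz], [ax, ay, az]], ...]. A call has exactly 8 rows; each row shifts and turns the commanded pose from where the row before left it, along the tool's axes as they then stand; what a row does not reach is not made up. A row lasts 1/12 s, in which the tool goes at most 41.7 mm and 7.16 degrees, less where a joint would pass 70% of its speed; a pose out of reach is approached as far as the arm can. A call is refused whole if a number of a shift passes 1 or a number of a turn 1, either way. A call with a gripper value outside its range is refused whole. OPENING is the opening in per cent of the stroke, from 0 (shut) to 100 (fully open), set as the call begins (- or left out, the last holds). The fingers move at their own pace and stop on an object; the grip force is fixed at half the most. Time passes only in rows, so rows that do not move let the fingers close, or fill a call up. It gives the time, the measured TCP pose, the force, the opening and the grip force at its end, in the units of the state.
- robot.read_state(): the state, without advancing time (a new reading comes with each control period).
- eyes.grab_frame(name): name is "side" or "top"; returns a dict with "frame" (384x512x3 uint8, blue, green, red), "depth" (384x512 float32, m along the optical axis (not along the pixel's ray), 0 where there is no reading), "fx", "fy", "cx", "cy" (pixels), "extrinsics" (4x4, takes a point from camera to world coordinates). Camera axes: x right, y down, z forward; pixel columns grow to the right and rows downward; lengths in m; the calibration is good to about 2 mm. A picture is of the moment at which its call begins.
- robot.sign_off(): hands the job in; it is judged then, once.
The state is a dict: "time": time; "joint_pos": joint angles; "joint_velocities": joint speeds; "tau": joint torques, N m; "tcp_pos": TCP position; "tool_rot": TCP orientation; "ft_force": force on the tool from outside, world axes, zero at the start; "torque": the same for the moment, N m; "finger_gap": opening from 0.0 (shut) to 1.0 (fully open); "finger_force": force on a finger pad.
Only numpy, scipy, OpenCV 4.12 (cv2) and the standard library are available. Lean on these libraries where they do the work, as an engineer would, in place of code of your own. Each camera call takes 0.05 s, during which the arm holds its last target. There are 200 camera calls.

### The job

Open the lid of the carrying case by its T-shaped pull, all the way back until it rests on its stop. Then pick up the slide box standing on the bench, lift it above the height of the pots and carry it over them to the case, without knocking the pots or the case. Finish still holding it, upright and motionless about two centimetres above the opening of the empty rectangular compartment, squared up with the opening so that it could be lowered straight in, touching nothing but the gripper: do not put it in and do not let go.

Things in the scene. Friction and masses are not known exactly. Their poses are not given: they have to be found in the camera images.
- case: grey carrying case fixed to the bench, 160 (x) x 220 (y) x 62 mm high to the rim, lid closed 112 mm; origin at the centre of its underside, x from front (pull) to back (hinge), y to the left, z up. Walls 5 mm. Black insert, top at z 55 mm: a rectangular compartment in the left half, two round 58 mm wells in the right half, the back one holding a pot (top at z 68 mm).
- slot (a point): centre of the mouth of the rectangular compartment, level with the insert's top (7 mm below the rim); in the case's frame at (0, 55, 55) mm, axes as the case's. The opening is 114 mm along the case's x and 60 mm along its y, 50 mm deep.
- case_lid (a joint): lid angle: 0 closed, grows as the front edge rises, 1.75 rad resting on its stop, leaning back past vertical. Hinged along the back rim; 0.25 kg, no spring, light damping: let go below about 1.2 rad it falls shut, above that it falls back onto its stop by itself.
- lid_hinge (a point): middle of the lid's hinge line, in the case's frame at (84, 0, 62) mm; the hinge line runs along the case's y. Does not move with the lid.
- lid_pull (a point): middle of the lid's T-shaped pull: black round bar, diameter 16 mm, 34 mm long along the case's y, on a 10 mm stem 36 mm out from the lid's front face; moves with the lid. Closed, it is at (-116, 0, 90) mm in the case's frame: 200 mm ahead of the hinge line, 28 mm above it. Pinched from above by its flat ends, it turns between the fingers as the lid swings.
- slide_box: blue slide box with closed flap top, upright on the bench to the left: 43 mm (its x) x 98 mm (its y) x 84 mm high, 0.11 to 0.22 kg; origin at the centre of its underside, z up. Take it across the 43 mm. Over the compartment its 98 mm lie along the opening's 114 mm, either way round. It starts with its 98 mm along the world's x, within 0.4 rad.
- pot_1: bystander: loose upright white specimen pot, 48 mm wide and 62 mm high, one of three in a row between the slide box and the case, whose order in the row varies; origin at the centre of its underside. Not to be shifted or tipped.
- pot_2: bystander: loose upright white specimen pot, 48 mm wide and 62 mm high, one of three in a row between the slide box and the case, whose order in the row varies; origin at the centre of its underside. Not to be shifted or tipped.
- pot_3: bystander: loose upright white specimen pot, 56 mm wide and 70 mm high, one of three in a row between the slide box and the case, whose order in the row varies; origin at the centre of its underside. Not to be shifted or tipped.

How it is judged:
On the way, in this order (a step that is already met when the one before it is completed fails the run):
1. the lid is open and rests on its stop (above 1.68 rad), the slide box still standing on the bench (value of joint case_lid above 1.68 rad and velocity of joint case_lid between -0.1 and 0.1 rad/s and height (world z) of slide_box below 0.02 m), for 0.2 s.
2. the slide box is held by the gripper with its underside more than 70 mm above the bench, still more than 120 mm short of the compartment (contact force between the fingers and slide_box above 1 N and height (world z) of slide_box above 0.07 m and horizontal distance between slide_box and slot above 0.12 m), for 0.05 s.
At the end, for the whole second after the job is handed in: Lid open past 1.68 rad; slide box held, still, touching no part of the case, its underside 8.5 to 35 mm above the insert's top, within 8 mm of the compartment's centre along each side, long side within 0.1 rad of the opening's (either way round), tilt under 0.1 rad (value of joint case_lid above 1.68 rad and contact force between the fingers and slide_box above 1 N and x of slide_box in the frame of slot between -0.008 and 0.008 m and y of slide_box in the frame of slot between -0.008 and 0.008 m and z of slide_box in the frame of slot between 0.0085 and 0.035 m and angle between the y axis of slide_box and the x axis of case, either way round below 0.1 rad and angle between slide_box's own z axis and vertical below 0.1 rad and linear speed of slide_box below 0.02 m/s and contact force between slide_box and case below 0.05 N); the arm keeps its last pose, push and grip.
It fails at once if a small pot of the row is shifted more than 15 mm or tipped (distance of pot_1 from where it was at the start of the episode above 0.015 m or angle between pot_1's own z axis and vertical above 0.3 rad).
It fails at once if the other small pot of the row is shifted more than 15 mm or tipped (distance of pot_2 from where it was at the start of the episode above 0.015 m or angle between pot_2's own z axis and vertical above 0.3 rad).
It fails at once if the larger pot of the row is shifted more than 15 mm or tipped (distance of pot_3 from where it was at the start of the episode above 0.015 m or angle between pot_3's own z axis and vertical above 0.3 rad).
It fails at once if the slide box is knocked against the case or its lid (more than 2 N) (contact force between slide_box and case above 2 N).
It also fails if it takes over 51 s, if anything falls off the work surface, if the arm or the gripper's body presses on something with over 40 N, if the wrist force passes 120 N, or if a joint passes its speed limit or range.

## Working session

There is one attempt and no reset: what is moved stays moved. The work goes in short steps, Python scripts to look and compute and a shell command to move; the robot and the scene stay as the last step left them, time stands still between calls to the robot, and variables do not carry over. Pictures are saved under pics/ and viewed, at most 10 in all, crops included, and the job is handed in when it is done.

```bash
mkdir -p pics
python3 - <<'E'
from plant import robot, eyes
import cv2,numpy as np
for n in("top","side"):
    f=eyes.grab_frame(n); cv2.imwrite(f"pics/{n}0.png",f["frame"]); np.savez(f"{n}0.npz",**f)
    print(n,f["fx"],f["cx"],f["cy"],np.round(f["extrinsics"],3).tolist())
s=robot.read_state(); print({k:np.round(v,3).tolist() for k,v in s.items()})
E
```

```text
top 371.9395296777678 254.6886576114775 194.49934198581968 [[-0.016, -0.995, 0.099, 0.468], [-0.999, 0.013, -0.031, 0.079], [0.029, -0.1, -0.995, 0.924], [0.0, 0.0, 0.0, 1.0]]
side 466.87049597744067 250.66657569266428 191.98446540854093 [[-0.829, -0.335, 0.447, 0.098], [-0.559, 0.501, -0.661, 0.724], [-0.003, -0.798, -0.602, 0.698], [0.0, 0.0, 0.0, 1.0]]
{'time': 0.1, 'joint_pos': [-0.932, 0.385, 0.007, -0.0, -1.194, -0.259], 'joint_velocities': [0.001, -0.002, 0.001, -0.0, -0.0, 0.001], 'tau': [-0.001, -39.332, 18.893, 4.198, -0.003, -0.0], 'tcp_pos': [0.232, -0.58, 0.23], 'tool_rot': [-0.189, 0.982, 0.001, -0.0], 'ft_force': [0.358, -1.153, 0.089], 'torque': [0.012, 0.014, -0.001], 'finger_force': 0.0, 'finger_gap': 1.001}
```

View pics/top0.png

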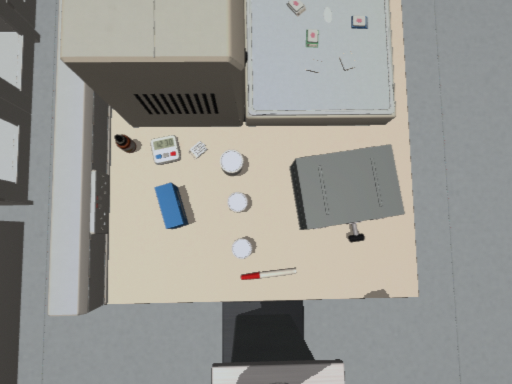

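View pics/side0.png

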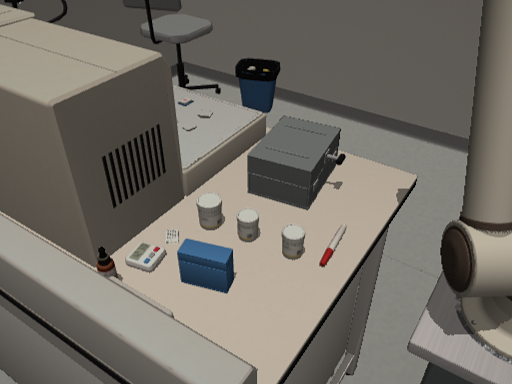

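The top view shows the case lid at about (347,187) and the pull at (355,237). The slide box is at (171,206), and the pots are at (232,160), (238,202) and (243,248). Next I measure them in world coordinates.

```bash
cat > h.py <<'E'
import numpy as np,cv2
def cloud(f):
    d=f["depth"];v,u=np.mgrid[:384,:512]
    E=np.array(f["extrinsics"]);P=np.stack([(u-f["cx"])/f["fx"]*d,(v-f["cy"])/f["fy"]*d,d],-1)
    W=P@E[:3,:3].T+E[:3,3]; W[d==0]=np.nan; return W
def rect(p):
    c,s,a=cv2.minAreaRect(p.astype(np.float32)); b=cv2.boxPoints((c,s,a)); e=[b[1]-b[0],b[2]-b[1]]
    e=max(e,key=np.linalg.norm); return np.round(c,4),np.round(s,4),round(float(np.arctan2(e[1],e[0])),4)
E
python3 - <<'E'
from h import *
f=np.load("top0.npz");W=cloud(f);Z=W[...,2];f2=np.load("side0.npz");W2=cloud(f2)
def reg(name,u0,u1,v0,v1,z0,z1,W=W):
    p=W[v0:v1,u0:u1].reshape(-1,3);p=p[(p[:,2]>z0)&(p[:,2]<z1)]
    print(name,len(p),p.mean(0).round(4),np.percentile(p,[2,98],axis=0).round(4).tolist(),rect(p[:,:2])); return p
reg("lid",285,410,140,235,.104,.122)
reg("box",150,195,175,235,.076,.092)
for n,b in dict(a=(215,250,145,180),b=(222,255,187,217),c=(228,258,232,264)).items(): reg("pot"+n,*b,.05,.085)
reg("pull",340,370,228,246,.06,.12)
reg("pullside",330,352,148,170,.06,.12,W2)
# obstacles
reg("tray",245,390,0,122,.01,.4); reg("oven",70,245,0,125,.05,.6); reg("leftwall",50,105,70,310,.02,.6)
print(np.round(Z[60:125:8,170],3),np.round(W[60:125:8,170,0],3))
E
```

```text
lid 7039 [ 0.5644 -0.1554  0.1119] [[0.4844, -0.2625, 0.1089], [0.6455, -0.0495, 0.115]] (array([ 0.5649, -0.1571]), array([0.1616, 0.2209]), -1.4336)
box 797 [0.53   0.2473 0.0837] [[0.4834, 0.2213, 0.08], [0.5761, 0.2737, 0.0865]] (array([0.5305, 0.2477]), array([0.0984, 0.0402]), 0.2865)
pota 460 [0.6321 0.1061 0.0688] [[0.6063, 0.0807, 0.0601], [0.658, 0.1315, 0.0719]] (array([0.6328, 0.1061]), array([0.0549, 0.0544]), 0.2338)
potb 337 [0.5375 0.0937 0.0608] [[0.5159, 0.0725, 0.0554], [0.5585, 0.1145, 0.0644]] (array([0.5372, 0.0935]), array([0.0466, 0.0465]), 1.5518)
potc 348 [0.4306 0.0852 0.0609] [[0.4099, 0.0645, 0.0577], [0.4514, 0.1062, 0.064]] (array([0.4308, 0.0855]), array([0.046 , 0.0456]), 1.5605)
pull 141 [ 0.4541 -0.1708  0.0952] [[0.4432, -0.1872, 0.0892], [0.472, -0.1559, 0.0997]] (array([ 0.4575, -0.1723]), array([0.0341, 0.029 ]), 1.5561)
pullside 132 [ 0.4588 -0.1807  0.0877] [[0.4389, -0.2372, 0.0634], [0.4927, -0.1579, 0.0979]] (array([ 0.4679, -0.2034]), array([0.0363, 0.1065]), -1.1286)
tray 17612 [ 0.8673 -0.0997  0.0876] [[0.7307, -0.2658, 0.0691], [1.0122, 0.0648, 0.097]] (array([ 0.8761, -0.105 ]), array([0.2933, 0.3547]), -1.5693)
oven 21190 [0.7564 0.2236 0.3035] [[0.729, 0.0796, 0.0726], [0.8244, 0.436, 0.3796]] (array([0.8625, 0.2609]), array([0.2911, 0.4022]), -1.5003)
leftwall 12498 [0.5593 0.4323 0.1207] [[0.3213, 0.3331, 0.0377], [0.8016, 0.483, 0.311]] (array([0.5656, 0.3951]), array([0.1892, 0.5239]), -0.0058)
[0.374 0.347 0.319 0.284 0.246 0.206 0.16  0.1   0.042] [0.731 0.731 0.73  0.73  0.73  0.73  0.729 0.731 0.73 ]
```

```bash
cat > to.py <<'E'
# usage: to.py x y z yaw(of tool y)  -> remaining shift/turn in move units
import sys,numpy as np
from scipy.spatial.transform import Rotation as R
from plant import robot
x,y,z,a=map(float,sys.argv[1:5]); s=robot.read_state(); r=R.from_quat(s["tool_rot"])
ty=np.array([np.cos(a),np.sin(a),0]);tz=np.array([0,0,-1.]);T=R.from_matrix(np.c_[np.cross(ty,tz),ty,tz])
print("t",round(s["time"],2),"tcp",np.round(s["tcp_pos"],4),"shift(final tool axes)",np.round(T.inv().apply(np.array([x,y,z])-s["tcp_pos"])/.03,2),
 "turn",np.round(np.degrees((r.inv()*T).as_rotvec())/5,2),"F",np.round(s["ft_force"],1),"gap",round(s["finger_gap"],3),"ff",round(s["finger_force"],1))
E
python3 -m handwheel '[[[0,0,0],[0,0,0.93]],[[0,0,0],[0,0,0.93]],[[0,0,0],[0,0,0.93]],[[-0.7,0.96,0],[0,0,0]],[[-0.7,0.96,0],[0,0,0]],[[-0.7,0.96,0],[0,0,0]],[[-0.7,0.96,0],[0,0,0]],[[-0.7,0.96,0],[0,0,0]]]' 100
python3 -m handwheel '[[[-0.7,0.96,0],[0,0,0]],[[-0.7,0.96,0],[0,0,0]],[[-0.7,0.96,0],[0,0,0]],[[-0.7,0.96,0],[0,0,0]],[[-0.7,0.96,0],[0,0,0]],[[-0.7,0.96,0],[0,0,0]],[[-0.7,0.96,0],[0,0,0]],[[-0.7,0.96,0],[0,0,0]]]'
python3 to.py 0.450 -0.173 0.068 1.708
```

```text
time: 0.77
tcp_pos: [0.3164, -0.4219, 0.2308]
tool_rot: [-0.068, 0.998, 0.0, -0.0]
ft_force: [1.4, 0.8, 0.5]
finger_gap: 0.997
finger_force: 0.0
time: 1.43
tcp_pos: [0.4515, -0.1706, 0.2311]
tool_rot: [-0.068, 0.998, 0.0, -0.0]
ft_force: [0.5, -0.9, -0.1]
finger_gap: 1.0
finger_force: 0.0
t 1.43 tcp [ 0.4515 -0.1706  0.2311] shift(final tool axes) [ 0.06 -0.07  5.44] turn [ 0.   -0.   -0.01] F [ 0.5 -0.9 -0.1] gap 1.0 ff 0.0
```

```bash
python3 -m handwheel '[[[0.04,-0.07,0.7],[0,0,0]],[[0,0,0.8],[0,0,0]],[[0,0,0.8],[0,0,0]],[[0,0,0.8],[0,0,0]],[[0,0,0.8],[0,0,0]],[[0,0,0.7],[0,0,0]],[[0,0,0.5],[0,0,0]],[[0,0,0.34],[0,0,0]]]'
python3 to.py 0.450 -0.173 0.068 1.708
python3 -m handwheel '[[[0,0,0],[0,0,0]],[[0,0,0],[0,0,0]],[[0,0,0],[0,0,0]],[[0,0,0],[0,0,0]],[[0,0,0],[0,0,0]],[[0,0,0],[0,0,0]],[[0,0,0],[0,0,0]],[[0,0,0],[0,0,0]]]' 0
python3 - <<'E'
from h import *
from plant import eyes
f=eyes.grab_frame("side"); cv2.imwrite("pics/s1.png",cv2.resize(f["frame"][90:240,220:420],(800,600)))
E
```

```text
time: 2.1
tcp_pos: [0.449, -0.1745, 0.066]
tool_rot: [-0.068, 0.998, 0.0, -0.002]
ft_force: [-0.2, -0.7, 0.0]
finger_gap: 1.004
finger_force: 0.0
t 2.1 tcp [ 0.449  -0.1745  0.066 ] shift(final tool axes) [-0.04  0.04 -0.07] turn [ 0.01 -0.04 -0.01] F [-0.2 -0.7  0. ] gap 1.004 ff 0.0
time: 2.77
tcp_pos: [0.451, -0.1747, 0.0692]
tool_rot: [-0.068, 0.998, -0.0, 0.001]
ft_force: [-0.7, 1.0, 6.1]
finger_gap: 0.388
finger_force: 59.7
```

View pics/s1.png

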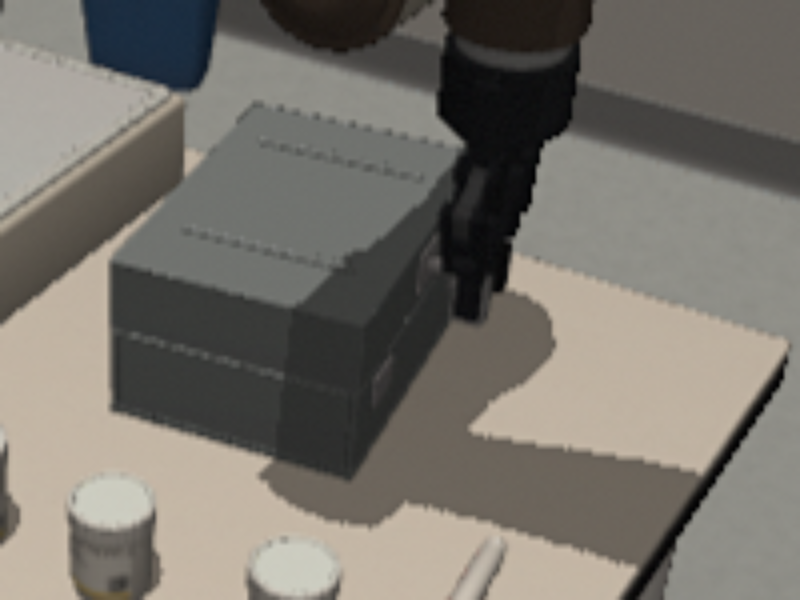

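The picture shows the fingers pinching the pull at about (470,250) of the crop, with the gap at 0.39, so the grip is good. Next I work out the arc.

Run:
```python
import numpy as np
p0=np.array([-.2,.028]);th=np.r_[0,np.cumsum(np.r_[.02,.04,[.055]*26,.05,.04,.03,.02])]
P=np.c_[p0[0]*np.cos(th)+p0[1]*np.sin(th),-p0[0]*np.sin(th)+p0[1]*np.cos(th)]
print(th[[8,16,24,32]].round(3)); d=np.diff(P,axis=0)/-.03
for k in range(4): print([[round(a,2),round(b,2)] for a,b in d[8*k:8*k+8]], np.round((P[8*k+8]-p0),4))
```

```text
[0.39 0.83 1.27 1.63]
[[np.float64(-0.02), np.float64(-0.13)], [np.float64(-0.05), np.float64(-0.26)], [np.float64(-0.08), np.float64(-0.36)], [np.float64(-0.1), np.float64(-0.36)], [np.float64(-0.12), np.float64(-0.35)], [np.float64(-0.14), np.float64(-0.34)], [np.float64(-0.16), np.float64(-0.33)], [np.float64(-0.18), np.float64(-0.32)]] [0.0257 0.0739]
[[np.float64(-0.2), np.float64(-0.31)], [np.float64(-0.21), np.float64(-0.3)], [np.float64(-0.23), np.float64(-0.29)], [np.float64(-0.24), np.float64(-0.28)], [np.float64(-0.26), np.float64(-0.26)], [np.float64(-0.27), np.float64(-0.25)], [np.float64(-0.29), np.float64(-0.23)], [np.float64(-0.3), np.float64(-0.22)]] [0.0857 0.1385]
[[np.float64(-0.31), np.float64(-0.2)], [np.float64(-0.32), np.float64(-0.18)], [np.float64(-0.33), np.float64(-0.17)], [np.float64(-0.34), np.float64(-0.15)], [np.float64(-0.35), np.float64(-0.13)], [np.float64(-0.35), np.float64(-0.11)], [np.float64(-0.36), np.float64(-0.09)], [np.float64(-0.36), np.float64(-0.07)]] [0.1675 0.1713]
[[np.float64(-0.37), np.float64(-0.05)], [np.float64(-0.37), np.float64(-0.03)], [np.float64(-0.37), np.float64(-0.01)], [np.float64(-0.37), np.float64(0.01)], [np.float64(-0.34), np.float64(0.03)], [np.float64(-0.27), np.float64(0.03)], [np.float64(-0.2), np.float64(0.03)], [np.float64(-0.13), np.float64(0.03)]] [0.2398 0.17  ]
```

```bash
python3 -m handwheel '[[[-0.02,0,-0.13],[0,0,0]],[[-0.05,0,-0.26],[0,0,0]],[[-0.08,0,-0.36],[0,0,0]],[[-0.1,0,-0.36],[0,0,0]],[[-0.12,0,-0.35],[0,0,0]],[[-0.14,0,-0.34],[0,0,0]],[[-0.16,0,-0.33],[0,0,0]],[[-0.18,0,-0.32],[0,0,0]]]'
```

```text
time: 3.48
tcp_pos: [0.4751, -0.1713, 0.1417]
tool_rot: [-0.068, 0.998, 0.0, -0.001]
ft_force: [3.0, -2.9, -6.1]
finger_gap: 0.386
finger_force: 59.9
```

Tracking is good, with low forces, so I continue.

```bash
python3 -m handwheel '[[[-0.2,0,-0.31],[0,0,0]],[[-0.21,0,-0.3],[0,0,0]],[[-0.23,0,-0.29],[0,0,0]],[[-0.24,0,-0.28],[0,0,0]],[[-0.26,0,-0.26],[0,0,0]],[[-0.27,0,-0.25],[0,0,0]],[[-0.29,0,-0.23],[0,0,0]],[[-0.3,0,-0.22],[0,0,0]]]'
python3 -m handwheel '[[[-0.31,0,-0.2],[0,0,0]],[[-0.32,0,-0.18],[0,0,0]],[[-0.33,0,-0.17],[0,0,0]],[[-0.34,0,-0.15],[0,0,0]],[[-0.35,0,-0.13],[0,0,0]],[[-0.35,0,-0.11],[0,0,0]],[[-0.36,0,-0.09],[0,0,0]],[[-0.36,0,-0.07],[0,0,0]]]'
```

```text
time: 4.15
tcp_pos: [0.5325, -0.1634, 0.2053]
tool_rot: [-0.068, 0.998, 0.0, -0.004]
ft_force: [-3.8, -2.6, -2.6]
finger_gap: 0.384
finger_force: 60.1
time: 4.82
tcp_pos: [0.614, -0.1523, 0.2392]
tool_rot: [-0.068, 0.998, 0.0, -0.003]
ft_force: [-1.7, -1.6, 0.9]
finger_gap: 0.384
finger_force: 60.5
```

```bash
python3 -m handwheel '[[[-0.37,0,-0.05],[0,0,0]],[[-0.37,0,-0.03],[0,0,0]],[[-0.37,0,-0.01],[0,0,0]],[[-0.37,0,0.01],[0,0,0]],[[-0.34,0,0.03],[0,0,0]],[[-0.27,0,0.03],[0,0,0]],[[-0.2,0,0.03],[0,0,0]],[[-0.13,0,0.03],[0,0,0]]]'
python3 -m handwheel '[[[0,0,0],[0,0,0]],[[0,0,0],[0,0,0]],[[0,0,0],[0,0,0]],[[0,0,0],[0,0,0]],[[0,0,0],[0,0,0]],[[0,0,0],[0,0,0]],[[0,0,0],[0,0,0]],[[0,0,0],[0,0,0]]]' 100
python3 -m handwheel '[[[0,0,-0.2],[0,0,0]],[[0,0,-0.5],[0,0,0]],[[0,0,-0.8],[0,0,0]],[[0,0,-0.8],[0,0,0]],[[0,0,-0.8],[0,0,0]],[[0.5,0,0],[0,0,0]],[[1,0,0],[0,0,0]],[[1,0,0],[0,0,0]]]'
python3 - <<'E'
from h import *
from plant import eyes
f=eyes.grab_frame("side"); cv2.imwrite("pics/s2.png",f["frame"])
E
python3 to.py 0.5305 0.2477 0.3 1.857
```

```text
time: 5.48
tcp_pos: [0.6883, -0.1421, 0.2384]
tool_rot: [-0.068, 0.998, -0.0, 0.0]
ft_force: [-0.6, -0.6, 4.7]
finger_gap: 0.382
finger_force: 61.9
time: 6.15
tcp_pos: [0.6879, -0.1421, 0.2377]
tool_rot: [-0.068, 0.998, 0.0, 0.0]
ft_force: [-0.5, 0.4, -0.3]
finger_gap: 0.997
finger_force: 0.0
time: 6.82
tcp_pos: [0.6132, -0.1522, 0.3305]
tool_rot: [-0.068, 0.998, 0.0, 0.0]
ft_force: [0.5, 0.2, 0.9]
finger_gap: 0.998
finger_force: 0.0
t 6.87 tcp [ 0.6071 -0.153   0.3317] shift(final tool axes) [-1.32 13.53  1.06] turn [ 0.02 -0.04 -1.73] F [-5.4  0.8 -2.2] gap 1.003 ff 0.0
```

View pics/s2.png

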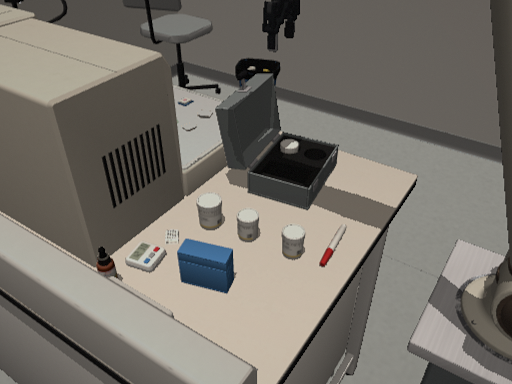

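The side view shows the lid open and leaning back, upright at about (250,120). The box, at (206,265), and the pots have not moved.

```bash
python3 - <<'E'
from h import *
W=cloud(np.load("top0.npz"))
for v in (150,206,260): print(np.round(W[v,52:112:5],3).tolist())
E
python3 -m handwheel '[[[0,0,0],[0,0,-0.86]],[[0,0,0],[0,0,-0.87]],[[-0.1,0.97,0],[0,0,0]],[[-0.1,0.97,0],[0,0,0]],[[-0.1,0.97,0],[0,0,0]],[[-0.1,0.97,0],[0,0,0]],[[-0.1,0.97,0],[0,0,0]],[[-0.1,0.97,0],[0,0,0]]]'
python3 to.py 0.5305 0.2477 0.25 1.857
```

```text
[[0.87, 0.984, -0.842], [0.649, 0.477, 0.127], [nan, nan, nan], [0.648, 0.455, 0.129], [0.649, 0.445, 0.127], [0.648, 0.434, 0.128], [0.648, 0.423, 0.129], [0.65, 0.417, 0.117], [0.653, 0.412, 0.105], [0.66, 0.412, 0.076], [0.666, 0.412, 0.047], [0.673, 0.412, 0.016]]
[[0.529, 0.483, 0.126], [0.528, 0.473, 0.126], [0.528, 0.462, 0.127], [0.528, 0.451, 0.128], [0.528, 0.442, 0.127], [0.528, 0.43, 0.129], [0.528, 0.423, 0.122], [0.528, 0.415, 0.114], [0.529, 0.407, 0.109], [0.53, 0.402, 0.094], [0.532, 0.404, 0.061], [0.534, 0.402, 0.033]]
[[0.416, 0.478, 0.129], [0.415, 0.469, 0.126], [0.415, 0.459, 0.126], [0.415, 0.448, 0.128], [0.415, 0.438, 0.127], [0.415, 0.427, 0.128], [0.414, 0.42, 0.121], [0.413, 0.413, 0.113], [0.412, 0.412, 0.089], [0.409, 0.412, 0.06], [0.407, 0.412, 0.031], [0.406, 0.408, 0.009]]
time: 7.53
tcp_pos: [0.5811, 0.0215, 0.3314]
tool_rot: [-0.143, 0.99, 0.0, 0.001]
ft_force: [0.2, -0.0, -1.0]
finger_gap: 0.999
finger_force: 0.0
t 7.53 tcp [0.5811 0.0215 0.3314] shift(final tool axes) [-0.51  7.71  2.71] turn [-0.    0.01  0.01] F [ 0.2 -0.  -1. ] gap 0.999 ff 0.0
```

```bash
python3 -m handwheel '[[[-0.06,0.96,0.33],[0,0,0]],[[-0.06,0.96,0.33],[0,0,0]],[[-0.06,0.96,0.33],[0,0,0]],[[-0.06,0.96,0.33],[0,0,0]],[[-0.06,0.96,0.33],[0,0,0]],[[-0.06,0.96,0.33],[0,0,0]],[[-0.06,0.96,0.33],[0,0,0]],[[-0.06,0.96,0.33],[0,0,0]]]'
python3 -m handwheel '[[[0,0,0.4],[0,0,0]],[[0,0,0.6],[0,0,0]],[[0,0,0.6],[0,0,0]],[[0,0,0.6],[0,0,0]],[[0,0,0.6],[0,0,0]],[[0,0,0.4],[0,0,0]],[[0,0,0.2],[0,0,0]],[[0,0,0],[0,0,0]]]'
python3 to.py 0.5305 0.2477 0.035 1.857
python3 - <<'E'
from h import *
from plant import eyes
f=eyes.grab_frame("side"); cv2.imwrite("pics/s3.png",cv2.resize(f["frame"][180:330,100:300],(800,600)))
E
```

```text
time: 8.2
tcp_pos: [0.5296, 0.2468, 0.2518]
tool_rot: [-0.143, 0.99, 0.0, 0.001]
ft_force: [0.8, -0.1, -0.4]
finger_gap: 1.004
finger_force: 0.0
time: 8.87
tcp_pos: [0.5295, 0.245, 0.1484]
tool_rot: [-0.143, 0.99, -0.001, -0.001]
ft_force: [-0.1, 0.2, -0.1]
finger_gap: 0.995
finger_force: 0.0
t 8.87 tcp [0.5295 0.245  0.1484] shift(final tool axes) [-0.06  0.08  3.78] turn [-0.01 -0.03  0.01] F [-0.1  0.2 -0.1] gap 0.995 ff 0.0
```

View pics/s3.png

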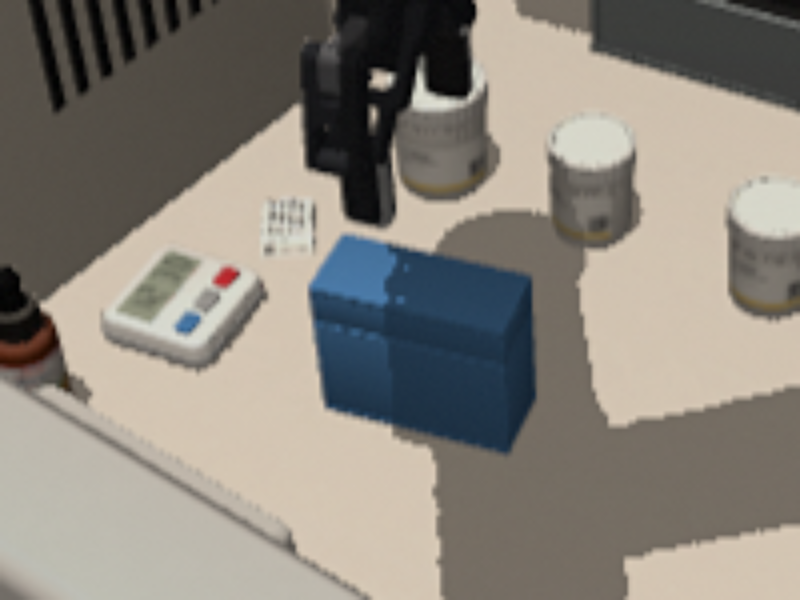

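The fingers straddle the box, at about (370,210) and (450,80) in the crop, so I descend and grip it.

```bash
python3 -m handwheel '[[[-0.06,0.08,0.4],[0,0,0]],[[0,0,0.6],[0,0,0]],[[0,0,0.6],[0,0,0]],[[0,0,0.6],[0,0,0]],[[0,0,0.6],[0,0,0]],[[0,0,0.5],[0,0,0]],[[0,0,0.35],[0,0,0]],[[0,0,0.13],[0,0,0]]]'
python3 -m handwheel '[[[0,0,0],[0,0,0]],[[0,0,0],[0,0,0]],[[0,0,0],[0,0,0]],[[0,0,0],[0,0,0]],[[0,0,0],[0,0,0]],[[0,0,0],[0,0,0]],[[0,0,0],[0,0,0]],[[0,0,0],[0,0,0]]]' 0
python3 to.py 0.5305 0.2477 0.035 1.857
```

```text
time: 9.58
tcp_pos: [0.5305, 0.2479, 0.0345]
tool_rot: [-0.143, 0.99, -0.0, -0.001]
ft_force: [-0.8, 0.2, -0.1]
finger_gap: 0.998
finger_force: 0.0
time: 10.25
tcp_pos: [0.5316, 0.2485, 0.0372]
tool_rot: [-0.143, 0.99, 0.0, 0.001]
ft_force: [-0.3, -0.7, 6.1]
finger_gap: 0.462
finger_force: 61.0
t 10.25 tcp [0.5316 0.2485 0.0372] shift(final tool axes) [ 0.04 -0.02  0.07] turn [0.01 0.02 0.02] F [-0.3 -0.7  6.1] gap 0.462 ff 61.0
```

```bash
python3 -m handwheel '[[[0,0,-0.2],[0,0,0]],[[0,0,-0.4],[0,0,0]],[[0,0,-0.7],[0,0,0]],[[0,0,-0.8],[0,0,0]],[[0,0,-0.8],[0,0,0]],[[0,0,-0.7],[0,0,0]],[[0,0,-0.5],[0,0,0]],[[0,0,-0.2],[0,0,0]]]'
python3 -m handwheel '[[[0,0,0],[0,0,0.2]],[[0,0,0],[0,0,0.3]],[[0,0,0],[0,0,0.4]],[[0,0,0],[0,0,0.4]],[[0,0,0],[0,0,0.3]],[[0,0,0],[0,0,0.1]],[[0,0,0],[0,0,0]],[[0,0,0],[0,0,0]]]'
python3 to.py 0.5575 -0.1025 0.165 1.708
python3 - <<'E'
from h import *
from plant import eyes
for n in("top","side"):
    f=eyes.grab_frame(n); np.savez(f"{n}1.npz",**f); cv2.imwrite(f"pics/{n}4.png",f["frame"])
f=np.load("top1.npz");W=cloud(f)
cv2.imwrite("pics/top4c.png",cv2.resize(f["frame"][90:250,250:450],(800,600)))
# box underside/edges from side
f=np.load("side1.npz");W=cloud(f);B=f["frame"].astype(int);m=(B[...,0]>B[...,2]*1.8)&(B[...,0]>40)&(W[...,0]<.75)&(W[...,0]>.35)
p=W[m]; p=p[(p[:,1]>.15)]; print(len(p),np.nanpercentile(p,[1,50,99],axis=0).round(4))
t=p[p[:,2]>np.percentile(p[:,2],99)-.006]; print("top face",rect(t[:,:2]),t[:,2].mean())
E
```

```text
time: 10.92
tcp_pos: [0.5315, 0.2486, 0.1674]
tool_rot: [-0.143, 0.99, 0.001, 0.002]
ft_force: [0.9, 0.1, -0.7]
finger_gap: 0.46
finger_force: 60.4
time: 11.58
tcp_pos: [0.5305, 0.2478, 0.1639]
tool_rot: [-0.069, 0.998, -0.0, -0.001]
ft_force: [0.5, 0.2, -0.7]
finger_gap: 0.459
finger_force: 60.3
t 11.58 tcp [0.5305 0.2478 0.1639] shift(final tool axes) [  0.7  -11.69  -0.04] turn [-0.01 -0.02  0.02] F [ 0.5  0.2 -0.7] gap 0.459 ff 60.3
1995 [[0.4757 0.2234 0.1253]
 [0.4994 0.2605 0.1719]
 [0.571  0.2783 0.2102]]
top face (array([0.5094, 0.2551]), array([0.0735, 0.0682]), 0.3018) 0.2086941616266545
```

View pics/side4.png

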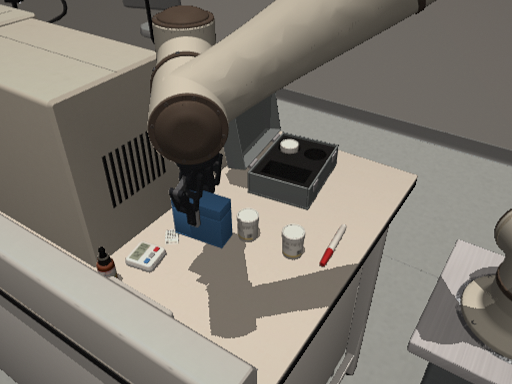

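View pics/top4c.png

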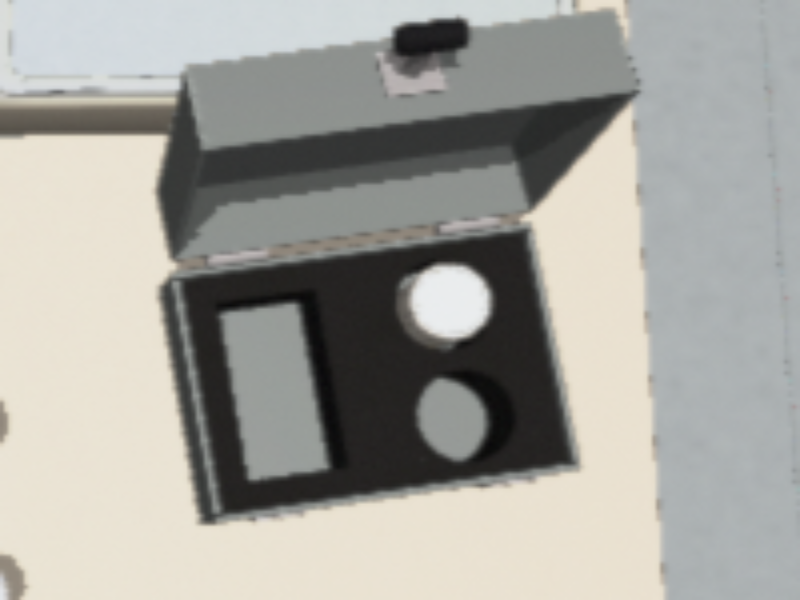

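The box hangs level in the gripper at about (203,218) in the side view. The top crop shows the open compartment, with corners at about (217,305), (300,300), (345,467) and (245,480). I cast the mouth outline onto z = 0.055 to refine it.

Run:
```python
from h import *
f=np.load("top1.npz");W=cloud(f);E=f["extrinsics"]
v,u=np.mgrid[:384,:512]
r=np.stack([(u-f["cx"])/f["fx"],(v-f["cy"])/f["fy"],np.ones_like(u)],-1)@E[:3,:3].T
def on(z): return E[:3,3]+r*((z-E[2,3])/r[...,2])[...,None]
m=np.zeros((384,512),bool);m[165:222,299:340]=1; m&=(W[...,2]<.047)
c,lab,st,ce=cv2.connectedComponentsWithStats(m.astype(np.uint8)); i=1+st[1:,4].argmax(); mm=lab==i
print("mouth",st[i],rect(on(.055)[mm][:,:2]))
b=(W[...,2]>.05)&(W[...,2]<.068)&(u>290)&(u<400)&(v>145)&(v<225)
c,lab,st,ce=cv2.connectedComponentsWithStats(b.astype(np.uint8)); i=1+st[1:,4].argmax(); mm=lab==i
print("rim",st[i],rect(on(.062)[mm][:,:2]))
f=np.load("side1.npz");W=cloud(f);B=f["frame"].astype(int);m=(B[...,0]>B[...,2]*1.8)&(B[...,0]>40)&(W[...,1]>.15)&(W[...,0]<.7)&(W[...,0]>.35)&(W[...,2]>.1)
p=W[m]
# large left face plane fit: normal
q=p[(p[:,2]<.2)]
for _ in range(3):
    A=np.c_[q[:,0],q[:,2],np.ones(len(q))];k=np.linalg.lstsq(A,q[:,1],rcond=None)[0];q=q[abs(A@k-q[:,1])<.003]
print("face yaw",np.arctan(k[0]),"tilt",np.arctan(k[1]),len(q),"y at face",k@[.53,.165,1], "x range",np.percentile(q[:,0],[.5,99.5]),"zrange",np.percentile(p[:,2],[.5,99.5]))
```

```text
mouth [ 304  168   32   50 1165] (array([ 0.5575, -0.102 ]), array([0.113 , 0.0588]), 0.1348)
rim [ 292  146  103   79 4521] (array([ 0.5708, -0.1549]), array([0.1754, 0.221 ]), -1.4337)
face yaw 0.2315778883647988 tilt -0.01961039905954235 357 y at face 0.26432367618441993 x range [0.4759798  0.56670731] zrange [0.12576108 0.212319  ]
```

```bash
cat > face.py <<'E'
from h import *
import sys
def fit(f,ymin,ymax,zmin):
    W=cloud(f);B=f["frame"].astype(int)
    m=(B[...,0]>B[...,2]*1.6)&(B[...,0]>30)&(W[...,1]>ymin)&(W[...,1]<ymax)&(W[...,0]<.75)&(W[...,0]>.35)&(W[...,2]>zmin)
    p=W[m];rng=np.random.default_rng(0)
    for name in("A","B","C"):
        best=None
        for _ in range(500):
            a,b,c=p[rng.choice(len(p),3,False)];n=np.cross(b-a,c-a);n/=np.linalg.norm(n)+1e-12
            i=abs((p-a)@n)<.0025
            if best is None or i.sum()>best.sum():best=i
        q=p[best];c=q.mean(0);n=np.linalg.svd(q-c)[2][2];e=np.array([n[1],-n[0]])/np.hypot(n[0],n[1]);s=q[:,:2]@e
        print(name,len(q),"of",len(p),"n",n.round(3),"edge yaw",np.arctan2(e[1],e[0]).round(3),"c",c.round(4),"extent",np.percentile(q,[1,99],axis=0).round(4).tolist())
        p=p[~best]
        if len(p)<100:break
E
python3 -c "
from face import *
fit(np.load('side1.npz'),.15,.4,.1)"
```

```text
A 1236 of 2025 n [-0.135  0.991 -0.005] edge yaw 0.135 c [0.5152 0.2641 0.1629] extent [[0.4754, 0.257, 0.1256], [0.5704, 0.2722, 0.2091]]
B 405 of 789 n [-0.991 -0.137  0.01 ] edge yaw 1.708 c [0.4786 0.2389 0.1712] extent [[0.4757, 0.221, 0.1266], [0.4826, 0.2559, 0.2094]]
C 352 of 384 n [ 0.     0.015 -1.   ] edge yaw -0.018 c [0.5064 0.2432 0.2088] extent [[0.4826, 0.225, 0.2071], [0.5424, 0.2705, 0.2119]]
```

```bash
python3 -m handwheel '[[[0.02,-0.4,0],[0,0,0]],[[0.04,-0.7,0],[0,0,0]],[[0.05,-0.8,0],[0,0,0]],[[0.05,-0.8,0],[0,0,0]],[[0.05,-0.8,0],[0,0,0]],[[0.05,-0.8,0],[0,0,0]],[[0.05,-0.8,0],[0,0,0]],[[0.05,-0.8,0],[0,0,0]]]'
python3 -m handwheel '[[[0.05,-0.8,0],[0,0,0]],[[0.05,-0.8,0],[0,0,0]],[[0.05,-0.8,0],[0,0,0]],[[0.05,-0.8,0],[0,0,0]],[[0.05,-0.8,0],[0,0,0]],[[0.05,-0.8,0],[0,0,0]],[[0.03,-0.6,0],[0,0,0]],[[0.02,-0.4,0],[0,0,0]]]'
python3 -m handwheel '[[[0,0,0.1],[0,0,0]],[[0,0,0.3],[0,0,0]],[[0,0,0.3],[0,0,0]],[[0,0,0.2],[0,0,0]],[[0,0,0.1],[0,0,0]],[[0,0,0],[0,0,0]],[[0,0,0],[0,0,0]],[[0,0,0],[0,0,0]]]'
python3 to.py 0.5575 -0.102 0.115 1.708
python3 - <<'E'
from face import *
from plant import eyes
for n in("top","side"):
    f=eyes.grab_frame(n); np.savez(f"{n}2.npz",**f); cv2.imwrite(f"pics/{n}5.png",f["frame"])
    if n=="side": fit(f,-.25,0,.06)
cv2.imwrite("pics/both5.png",np.hstack([cv2.resize(cv2.imread("pics/side5.png")[60:240,170:370],(400,360)),cv2.resize(cv2.imread("pics/top5.png")[90:250,260:438],(400,360))]))
print("initial box, side cam");fit(np.load("side0.npz"),.15,.4,.005)
E
```

```text
time: 12.35
tcp_pos: [0.5445, 0.0696, 0.1651]
tool_rot: [-0.069, 0.998, 0.0, 0.0]
ft_force: [1.4, 0.8, -0.7]
finger_gap: 0.463
finger_force: 60.5
time: 13.02
tcp_pos: [0.558, -0.1047, 0.165]
tool_rot: [-0.069, 0.998, -0.0, -0.0]
ft_force: [0.2, -0.1, -1.4]
finger_gap: 0.464
finger_force: 60.6
time: 13.68
tcp_pos: [0.5588, -0.1021, 0.1353]
tool_rot: [-0.07, 0.998, -0.0, 0.0]
ft_force: [-0.1, -0.5, -2.4]
finger_gap: 0.461
finger_force: 60.6
t 13.68 tcp [ 0.5588 -0.1021  0.1353] shift(final tool axes) [0.04 0.01 0.68] turn [-0.    0.01  0.03] F [-0.1 -0.5 -2.4] gap 0.461 ff 60.6
A 868 of 1334 n [-0.138  0.99  -0.015] edge yaw 0.138 c [ 0.5472 -0.0854  0.1351] extent [[0.5034, -0.093, 0.0961], [0.5977, -0.0768, 0.1797]]
B 183 of 466 n [-0.004  0.002 -1.   ] edge yaw 1.066 c [ 0.5379 -0.1043  0.1796] extent [[0.5053, -0.126, 0.1776], [0.6012, -0.0816, 0.1818]]
C 153 of 283 n [-0.991 -0.13   0.004] edge yaw 1.702 c [ 0.5065 -0.1119  0.138 ] extent [[0.5034, -0.1306, 0.0982], [0.5095, -0.0885, 0.1759]]
initial box, side cam
A 1333 of 2188 n [ 0.276 -0.961 -0.006] edge yaw -2.862 c [0.5207 0.2629 0.0461] extent [[0.476, 0.2492, 0.0061], [0.567, 0.2765, 0.0827]]
B 627 of 855 n [-0.005  0.003 -1.   ] edge yaw 1.004 c [0.5263 0.2441 0.0815] extent [[0.4799, 0.2192, 0.0795], [0.5734, 0.2698, 0.0837]]
C 185 of 228 n [-0.962 -0.273  0.   ] edge yaw 1.847 c [0.4813 0.2309 0.0433] extent [[0.4763, 0.2126, 0.0064], [0.487, 0.2472, 0.0778]]
```

View pics/both5.png

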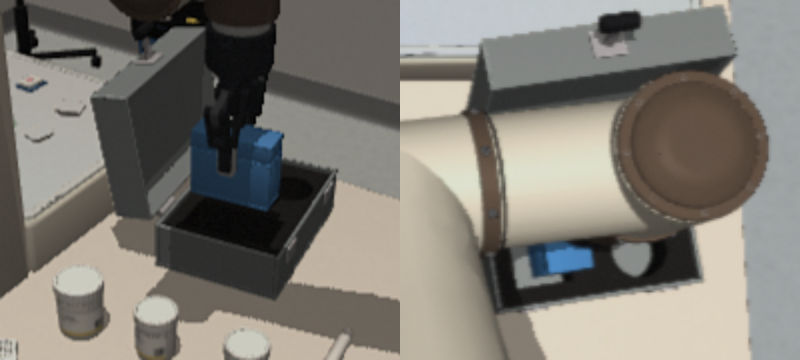

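The box is over the compartment and squared up. I lower it the last 21 mm and compare the case position in the side camera, to cancel calibration bias.

```bash
python3 -m handwheel '[[[0.02,0,0.1],[0,0,0]],[[0,0,0.2],[0,0,0]],[[0,0,0.2],[0,0,0]],[[0,0,0.15],[0,0,0]],[[0,0,0.05],[0,0,0]],[[0,0,0],[0,0,0]],[[0,0,0],[0,0,0]],[[0,0,0],[0,0,0]]]'
python3 -m handwheel '[[[0,0,0],[0,0,0]],[[0,0,0],[0,0,0]],[[0,0,0],[0,0,0]],[[0,0,0],[0,0,0]],[[0,0,0],[0,0,0]],[[0,0,0],[0,0,0]],[[0,0,0],[0,0,0]],[[0,0,0],[0,0,0]]]'
python3 to.py 0.5575 -0.102 0.115 1.708
python3 - <<'E'
from face import *
from plant import eyes
f=eyes.grab_frame("side"); cv2.imwrite("pics/s6.png",cv2.resize(f["frame"][60:240,170:370],(800,600)));fit(f,-.25,0,.06)
W=cloud(np.load("side0.npz"));p=W[(W[...,2]>.104)&(W[...,2]<.12)&(W[...,0]>.45)&(W[...,0]<.68)&(W[...,1]<-.02)&(W[...,1]>-.3)]
c,lab,st,ce=0,0,0,0
print("lid side cam",rect(p[:,:2]),np.median(p[:,2]))
E
```

```text
time: 14.45
tcp_pos: [0.5581, -0.1026, 0.1142]
tool_rot: [-0.069, 0.998, -0.0, 0.0]
ft_force: [-0.6, 0.2, -2.3]
finger_gap: 0.465
finger_force: 60.6
time: 15.12
tcp_pos: [0.5579, -0.1025, 0.114]
tool_rot: [-0.069, 0.998, -0.0, 0.0]
ft_force: [-0.6, 0.5, -1.5]
finger_gap: 0.46
finger_force: 60.6
t 15.12 tcp [ 0.5579 -0.1025  0.114 ] shift(final tool axes) [ 0.01  0.02 -0.03] turn [-0.    0.    0.02] F [-0.6  0.5 -1.5] gap 0.46 ff 60.6
A 831 of 1297 n [-0.13   0.991 -0.018] edge yaw 0.13 c [ 0.5476 -0.0855  0.1136] extent [[0.5022, -0.0925, 0.0751], [0.5974, -0.0776, 0.1584]]
B 186 of 466 n [-0.006  0.025  1.   ] edge yaw 0.245 c [ 0.535  -0.1049  0.1582] extent [[0.5037, -0.1243, 0.155], [0.6008, -0.0835, 0.1602]]
C 150 of 280 n [-0.991 -0.133  0.001] edge yaw 1.705 c [ 0.5053 -0.1114  0.1158] extent [[0.5021, -0.131, 0.0759], [0.5085, -0.0889, 0.1535]]
lid side cam (array([ 0.5623, -0.1599]), array([0.1614, 0.2247]), -1.4343) 0.10949166245041986
```

View pics/s6.png

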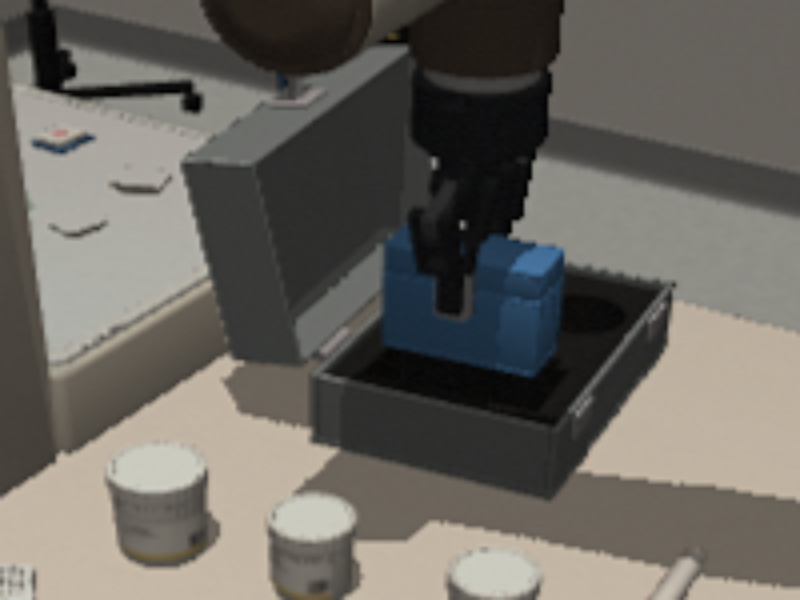

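The picture shows the box held level at about (475,300) above the compartment, with the lid open and the pots in place. In the side camera the box is within about 2 mm of the slot centre, so I hand it in.

```bash
python3 -c "
from plant import robot
print(robot.sign_off())"
```

```text
the job is handed in; nothing more can be done
None
```

The job is handed in, verdict not shown: the lid is open on its stop, and the slide box is held upright and still about 2 cm above the compartment, within about 2 mm of its centre, with the row of pots showing no movement.

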